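Hang a solder reel on its bench stand

TASK

Hang the new reel of solder on its bench stand: first set the reel down gently in the cradle between the stand's two ears and let go of it, then take the axle by its brass knob and thread it through one ear, the reel's hub and the other ear until the knob's shoulder sits fully home against the ear, and let go. The ears are clamped by hand, a little off to a side and skewed, and the hub waits a little lower than their holes, so feel the axle in and let its tapered nose lift the reel: never force it, shift and turn it until it runs freely. Leave the circuit board, the tin and the spare foot where they are.

Things in the scene. Friction and masses are not known exactly. Their poses are not given: they have to be found in the camera images.
- stand_axis (a point): reel stand, bolted down: nominal middle of the ear holes' axis; y along it, z up. Dark steel ears 44 mm wide, 6 mm thick, outer faces at y = +33 and -33 mm, tops 16 mm up; 11 mm holes in white bushes, no lead-in. The ears, in line with each other, are clamped up to 4.5 mm off in x, 0.8 mm in z and skewed up to 0.08 rad about z from this point: feel. The axle must not press on them with over 12 N
- stand_cradle (a point): where the reel's centre rests in the stand: 5.5 mm below stand_axis, 39.5 mm above the stand's underside; same axes, not shifted with the ears. Two rubber bars (8 mm round, along y, at x = +17 and -17 mm) on the grey base, 136 x 116 x 8 mm, carry the reel's flanges; the ears are 54 mm apart inside. A wire guide eye stands 68 mm to the +x side, up to 20 mm above the holes
- reel_center (a point): new reel of solder, 0.2 to 0.4 kg, standing on its rim on the mat: its centre, 30 mm up; y is its axis. Black 12-sided flanges 60 mm across, 44 mm wide overall, 38 mm apart inside; between them the wrapped pack, silver with a yellow band, 48 mm across: grip it there, across the axis. 20 mm through hole with yellow rims. Set it down with under 40 N; the axle must not press on it with over 12 N
- axle_grip (a point): axle lying level on the mat, 0.16 kg: centre of its 8-sided brass knob (20 mm across flats, 40 mm long), 10 mm up; x runs along the rod to the nose. The knob's flat shoulder is at x = +20 mm, from it the 10 mm round steel rod runs to x = +96 mm, its last 15 mm tapering to 3 mm. When home, this point is 53 mm from the middle of the ears and the nose stands 10 mm out of the other ear
- board: circuit board 74 x 88 mm standing on four black ribbed feet with brass points, 56 mm high; origin on the mat under its centre. Leave alone
- tin: low round steel flux tin with a red lid, 58 mm across, 30 mm high; origin under its centre. Leave alone
- foot: one spare black ribbed foot with a brass point, 22 mm across, 56 mm high, standing; origin under its centre. Leave alone
Not all that is in view belongs to the job. Of the things that look like the part that bears reel_center, the largest one is meant. What is shaped like the part that bears axle_grip but orange is not meant.

How it is judged:
By the outcome, as a careful person would: the job done as asked, in the order asked, and still so for the second after the job is handed in, with the robot touching nothing.
It also fails if it takes over 72 s, if anything falls off the work surface, if the arm or the gripper's body presses on something with over 40 N, if the wrist force passes 120 N, or if a joint passes its speed limit or range.

ROBOT

A 6-joint arm with a two-finger parallel gripper is mounted at the origin on the work surface. World frame = base frame: x ahead of the robot, y to its left, z up, the work surface at z = 0. Lengths are in m, angles in degrees, forces in N, time in s.
With the tool pointing down it reaches from about 0.3 to 0.775 m from the base axis. Payload 14.6 kg.
Tool frame: the origin (TCP) lies between the finger pads; the fingertips stand 19 mm ahead of it and the grasp point (between the pads) is the TCP; z points along the fingers, y is the direction in which the jaws open and shut (so a half turn about z gives the same grasp; the last joint's range is limited). The gripper opens to 94 mm and grips with 3 to 60 N. Pads are 16 mm wide; open, the fingers measure 119 mm over their backs; the gripper's body (75 mm by 177 mm) begins 78 mm behind the grasp point.
Start: joints at [-67.242, 17.183, 87.147, -0, 75.671, -3.816], TCP at [0.246, -0.492, 0.224] pointing down, gripper open.
Joint ranges: [-173.82, 173.82], [-45.26, 126.66], [13.44, 144.39], [-59.66, 239.66], [0, 175.72], [-146.38, 146.38]. Speed limits (degrees/s): [127.2, 127.2, 147.25, 180, 180, 180].

INTERFACE

Orientations are given as a 3x3 rotation matrix whose columns are the frame's x, y, z axes.
In Python, from rig import arm, camera, camera_info gives the robot as it stands.
- The arm moves only by the tool move_arm, never from a script. Its argument "plan" is a list of rows, each an object with "translation": the shift along the world's x, y, z in mm, a list of three; "turn": the turn, a rotation vector about the world's x, y, z in degrees, a list of three; "jaw": the opening, from 0 (shut) to 1 (fully open). In form: [{"translation": [x, y, z], "turn": [rx, ry, rz], "jaw": jaw}, ...]. A call has 1 to 8 rows; each row shifts and turns the commanded pose from where the row before left it; what a row does not reach is not made up. A row lasts 1/8 s, in which the tool goes at most 62.5 mm and 10.7 degrees, less where a joint would pass 70% of its speed; a pose out of reach is approached as far as the arm can. A call with a gripper value outside its range is refused whole. The fingers move at their own pace and stop on an object; the grip force is fixed at half the most. Time passes only in rows, so rows that do not move let the fingers close. It gives the time, the measured TCP pose, the force and the opening at its end, in the units of the state.
- arm.sense(): the state, without advancing time (a new reading comes with each control period).
- camera(name): name is "side" or "top"; returns the picture (480x640x3 uint8, blue, green, red); there is no depth.
- camera_info(name): a dict with "fov_y" (degrees; the focal length in pixels is half the picture's height over the tangent of half this angle, whatever the lens; pixels are square), "cx", "cy" (the principal point, pixels), "D" ([k1, k2, p1, p2, k3] as OpenCV has them; the pictures are not rectified), "world_from_camera" (4x4, takes a point from camera to world coordinates). Camera axes: x right, y down, z forward; pixel columns grow to the right and rows downward; lengths in m; the calibration is good to about 2 mm. A picture is of the moment at which its call begins. camera_info takes no time and is no camera call.
- arm.finish_job(): hands the job in, once; it reports no verdict.
The state is a dict: "t": time; "joint_positions": joint angles; "joint_velocities": joint speeds; "joint_efforts": joint torques, N m; "tcp_pos": TCP position; "tool_rot": TCP orientation; "force": force on the tool from outside, world axes, zero at the start; "moment": the same for the moment, N m; "opening": finger opening in m.
Only numpy, scipy, OpenCV 4.12 (cv2) and the standard library are available. Lean on these libraries where they do the work, as an engineer would, in place of code of your own. Each camera call takes 0.05 s, during which the arm holds its last target. There are 200 camera calls.

## Working session

There is one attempt and no reset: what is moved stays moved. The work goes in short steps, Python scripts to look and compute and a tool call to move; the robot and the scene stay as the last step left them, time stands still between calls to the robot, and variables do not carry over. Pictures are saved under pics/ and viewed, about 8 in all and at most 12, crops included, and the job is handed in when it is done.

Besides the shell and the picture viewer there is one more tool, called as name(argument=value, ...) on one line, values as JSON. move_arm: Moves the arm, as the interface text tells. Its arguments: {"type":"object","properties":{"plan":{"type":"array","items":{"type":"object","properties":{"translation":{"type":"array","items":{"type":"number"}},"turn":{"type":"array","items":{"type":"number"}},"jaw":{"type":"number"}}}}},"required":["plan"]}

```bash
mkdir -p pics; ls; python3 - <<'E'
from rig import arm,camera,camera_info
import cv2,numpy as np
for n in("top","side"):
    i=camera(n);cv2.imwrite(f"pics/{n}0.png",i)
    c=camera_info(n);print(n,c["fov_y"],c["cx"],c["cy"],c["D"],np.round(c["world_from_camera"],4).tolist())
s=arm.sense();print(s)
E
```

```text
pics
top 50.56509108012531 315.8964299054673 241.36073516142383 [-0.03244947  0.          0.          0.          0.        ] [[-0.0159, -0.9946, 0.1022, 0.4682], [-0.9999, 0.0154, -0.0051, -0.0392], [0.0035, -0.1023, -0.9947, 0.9334], [0.0, 0.0, 0.0, 1.0]]
side 44.17962437167273 326.52974639513724 243.72864200041553 [-0.19763785  0.          0.          0.          0.        ] [[0.8051, -0.3848, 0.4515, -0.0705], [-0.5932, -0.521, 0.6137, -0.8469], [-0.0009, -0.7619, -0.6477, 0.9475], [0.0, 0.0, 0.0, 1.0]]
{'t': 0.1, 'joint_positions': array([-6.72402540e+01,  1.72097776e+01,  8.71762079e+01, -6.77135907e-04,
        7.56696383e+01, -3.81823664e+00]), 'joint_velocities': array([ 0.02476833, -0.00916218, -0.04827022,  0.11504524, -0.02246822,
       -0.02070098]), 'joint_efforts': array([ 2.59676643e-03, -5.32646298e+01, -3.53283262e+01,  7.09166424e-02,
        2.34691927e-02, -7.84685699e-05]), 'tcp_pos': array([ 0.24597183, -0.49169806,  0.22397255]), 'tool_rot': array([[ 8.94324932e-01,  4.47417888e-01, -3.86137579e-04],
       [ 4.47418051e-01, -8.94324490e-01,  8.90796553e-04],
       [ 5.32260183e-05, -9.69426490e-04, -9.99999529e-01]]), 'force': array([-0.29219717, -0.13584529,  0.4933656 ]), 'moment': array([-0.03752723,  0.02456852,  0.02274297]), 'opening': 0.09400478949089376}
```

View pics/top0.png

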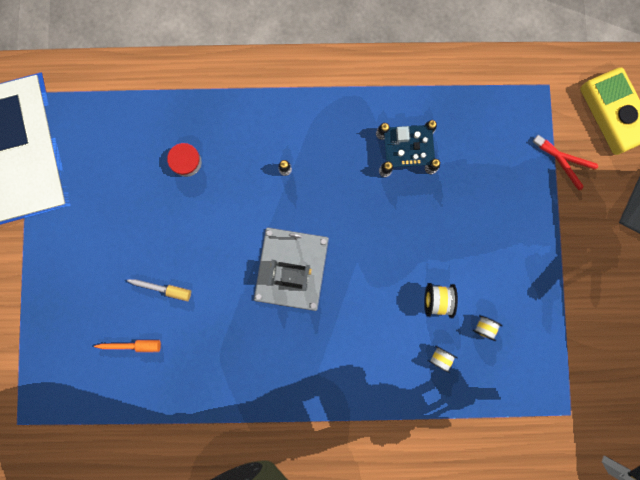

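View pics/side0.png

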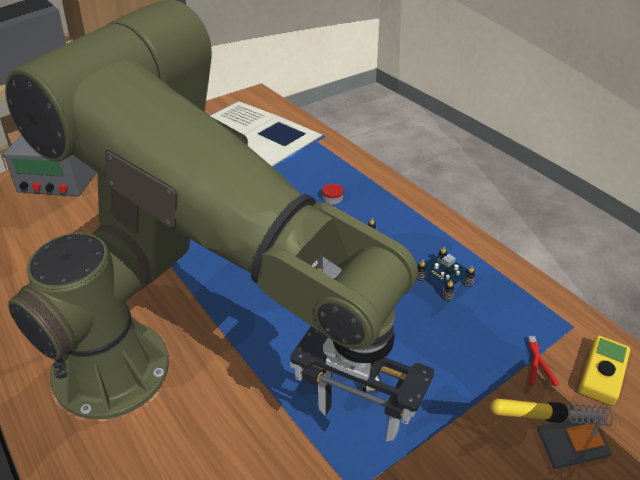

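The top view shows three reels at (441,300), (488,327) and (443,359). The one at (441,300) is the largest, so it is the one meant. There are two axles: brass at (178,293), which is meant, and orange at (147,346), which is not. The stand is at (291,272), with its guide eye at about (290,236). In the side view the arm hides most of the scene.

```bash
cat > h.py <<'E'
import cv2,numpy as np
from rig import arm,camera,camera_info
def ray(n,uv):
    c=camera_info(n);f=240/np.tan(np.radians(c["fov_y"]/2));K=np.array([[f,0,c["cx"]],[0,f,c["cy"]],[0,0,1.]])
    p=cv2.undistortPoints(np.float64(uv).reshape(-1,1,2),K,np.array(c["D"])).reshape(-1,2)
    T=np.array(c["world_from_camera"]);return T[:3,3],np.c_[p,np.ones(len(p))]@T[:3,:3].T
def onz(n,uv,z):
    o,d=ray(n,uv);return o+d*((z-o[2])/d[:,2])[:,None]
def pix(n,P):
    c=camera_info(n);f=240/np.tan(np.radians(c["fov_y"]/2));K=np.array([[f,0,c["cx"]],[0,f,c["cy"]],[0,0,1.]])
    T=np.linalg.inv(np.array(c["world_from_camera"]))
    return cv2.projectPoints(np.float64(P).reshape(-1,3),cv2.Rodrigues(T[:3,:3])[0],T[:3,3],K,np.array(c["D"]))[0].reshape(-1,2)
E
python3 - <<'E'
from h import *
i=cv2.imread("pics/top0.png")
def cr(x,y,w,h,W,H):return cv2.resize(i[y:y+h,x:x+w],(W,H),interpolation=cv2.INTER_CUBIC)
a=cr(245,222,90,96,560,597)[:,:]
b=cr(405,275,90,100,240,297)
c=cr(120,270,80,90,240,300)
o=np.zeros((597,800,3),np.uint8);o[:,:560]=a;o[:297,560:]=b;o[297:597,560:]=c
cv2.imwrite("pics/c1.png",o)
hsv=cv2.cvtColor(i,cv2.COLOR_BGR2HSV)
nb=~((hsv[...,0]>98)&(hsv[...,0]<130)&(hsv[...,1]>110))
def box(x,y,w,h,m,name):
    mm=np.zeros(m.shape,np.uint8);mm[y:y+h,x:x+w]=m[y:y+h,x:x+w]*255
    cs=cv2.findContours(mm,0,1)[0];k=max(cs,key=cv2.contourArea);print(name,cv2.contourArea(k),cv2.minAreaRect(k));return k
H,S,V=hsv[...,0],hsv[...,1],hsv[...,2]
box(160,280,40,25,(H>10)&(H<35)&(S>60),"knob")
k=box(110,270,90,35,nb&(V>60),"axle")
box(245,222,95,95,nb&(S<70)&(V>70),"base")
box(420,275,42,50,(S<60)&(V>130)|((H>18)&(H<35)&(S>80)),"pack")
E
```

```text
knob 239.0 ((177.5882568359375, 292.6470947265625), (24.73863410949707, 11.156638145446777), 14.03624439239502)
axle 488.5 ((158.67648315429688, 287.7941589355469), (65.24208068847656, 12.369316101074219), 14.03624439239502)
base 4611.0 ((290.80340576171875, 268.7285461425781), (64.06514739990234, 74.49251556396484), 9.090276718139648)
pack 514.0 ((443.309326171875, 300.0753479003906), (21.689512252807617, 28.267139434814453), 2.385944128036499)
```

View pics/c1.png

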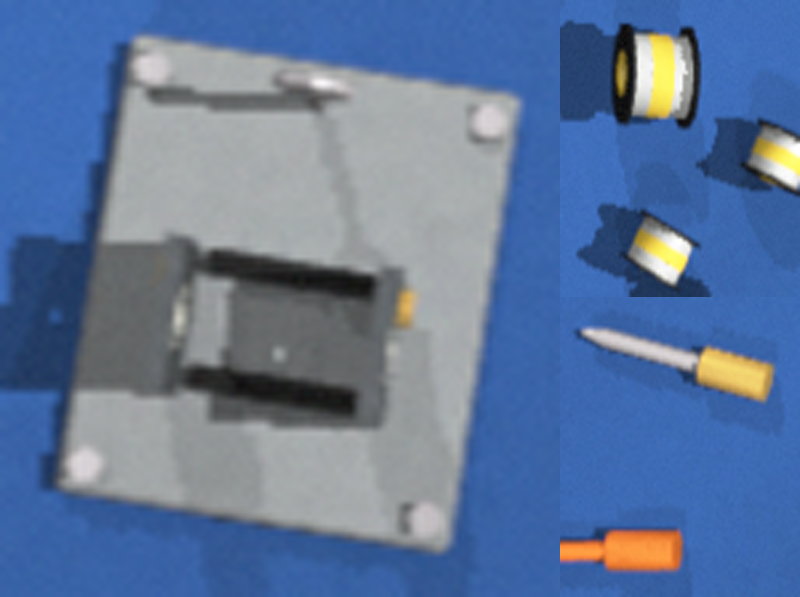

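The crop confirms the large reel (flanges visible) and the brass axle with its nose pointing to image left. On the stand, the bars run from (210,262) to (375,285) and from (190,377) to (355,402) in the crop. There is also an orange item on the right ear at (405,308).

```bash
python3 - <<'E'
from h import *
s=lambda p:[245+p[0]*90/560-.4,222+p[1]*96/597-.4]
np.set_printoptions(precision=4,suppress=True)
b=onz("top",[s(p) for p in[(210,262),(375,285),(190,377),(355,402)]],.013);print("bars",b,b.mean(0))
base=onz("top",[s(p) for p in[(135,38),(518,97),(448,550),(60,490)]],.008);print("base",base,base.mean(0))
e=onz("top",[s(p) for p in[(180,245),(395,272),(375,425),(178,390)]],.061)
print("ear-ish",e)
yaw=lambda a:np.degrees(np.arctan2(a[1],a[0]))
print("x yaw", yaw(base[0]-base[3]),yaw(base[1]-base[2]),"y yaw",yaw(base[0]-base[1])-90,yaw(base[3]-base[2])-90)
i=cv2.imread("pics/top0.png")
print("pack",onz("top",[(443.3,300.1)],.033))
r=onz("top",[(440,300),(440-9.99,300)],.03)
k=onz("top",[(177.6,292.6)],.012);print("knob",k)
a=onz("top",[(177.6,292.6),(177.6-40*np.cos(np.radians(14)),292.6-40*np.sin(np.radians(14)))],.01);print("axleyaw",yaw(a[1]-a[0]))
# reel pack: axis direction from edges
hsv=cv2.cvtColor(i,cv2.COLOR_BGR2HSV);m=((hsv[...,0]>18)&(hsv[...,0]<35)&(hsv[...,1]>100)).astype(np.uint8)*255
mm=np.zeros_like(m);mm[270:330,434:465]=m[270:330,434:465]
q=max(cv2.findContours(mm,0,1)[0],key=cv2.contourArea);print(cv2.minAreaRect(q),cv2.boundingRect(q))
v=cv2.fitLine(q,2,0,.01,.01).ravel();w=onz("top",[(v[2],v[3]),(v[2]-20*v[0]*np.sign(v[1]),v[3]-20*abs(v[1]))],.04);print("band yaw(x axis)",yaw(w[1]-w[0]),w[0])
E
```

```text
bars [[ 0.5231  0.0249  0.013 ]
 [ 0.5156 -0.0231  0.013 ]
 [ 0.4897  0.031   0.013 ]
 [ 0.4817 -0.0168  0.013 ]] [0.5025 0.004  0.013 ]
base [[ 0.5899  0.0468  0.008 ]
 [ 0.5706 -0.0659  0.008 ]
 [ 0.4385 -0.0432  0.008 ]
 [ 0.4576  0.0694  0.008 ]] [0.5142 0.0018 0.008 ]
ear-ish [[ 0.525   0.0298  0.061 ]
 [ 0.5166 -0.0295  0.061 ]
 [ 0.4746 -0.0234  0.061 ]
 [ 0.4851  0.0306  0.061 ]]
x yaw -9.711940070169485 -9.765069324029074 y yaw -9.706113497612208 -9.616471000814471
pack [[ 0.4529 -0.2671  0.033 ]]
knob [[0.4737 0.2076 0.012 ]]
axleyaw 75.40906648733517
((442.35968017578125, 300.1484680175781), (9.723580360412598, 28.01774787902832), 2.2025980949401855) (437, 286, 11, 29)
band yaw(x axis) -4.574934872652782 [ 0.4528 -0.2641  0.04  ]
```

move_arm(plan=[{"translation": [29.5, 32.6, -10], "turn": [0, 0, 8.4], "jaw": 1}, {"translation": [29.5, 32.6, -10], "turn": [0, 0, 8.4], "jaw": 1}, {"translation": [29.5, 32.6, -10], "turn": [0, 0, 8.4], "jaw": 1}, {"translation": [29.5, 32.6, -10], "turn": [0, 0, 8.4], "jaw": 1}, {"translation": [29.5, 32.6, -10], "turn": [0, 0, 8.4], "jaw": 1}, {"translation": [29.5, 32.6, -10], "turn": [0, 0, 8.4], "jaw": 1}, {"translation": [30, 32.9, -10], "turn": [0, 0, 8.4], "jaw": 1}, {"translation": [0, 0, 0], "turn": [0, 0, 0], "jaw": 1}])

```text
t: 1.1
tcp_pos: [0.454, -0.2613, 0.1534]
tool_rot: [[0.076, 0.997, -0.001], [0.997, -0.076, 0.001], [0.001, -0.002, -1.0]]
force: [-0.7, 0.5, -0.3]
opening: 0.094
```

```bash
python3 - <<'E'
from h import *
i=camera("side");cv2.imwrite("pics/s1.png",i);t=camera("top");cv2.imwrite("pics/t1.png",t)
p=pix("side",[[.5025,.004,.045],[.453,-.2635,.03]]);print(p,pix("top",[[.5025,.004,.045],[.453,-.2635,.03]]))
s=arm.sense();print(s["t"],s["tcp_pos"],s["tool_rot"][:,1],s["force"])
u,v=p[0].astype(int)
a=cv2.resize(i[v-40:v+40,u-45:u+45],None,fx=4.4,fy=4.4,interpolation=2)
u2,v2=290,268
b=cv2.resize(t[v2-40:v2+40,u2-45:u2+45],None,fx=4.4,fy=4.4,interpolation=2)
print(u-45,v-40)
b2=cv2.resize(i[v-20:v+180,u-60:u+140],(396,240))
c=np.hstack([a,b]);cv2.imwrite("pics/c2.png",np.vstack([c,cv2.resize(np.hstack([i,t]),(c.shape[1],240))]))
E
```

```text
[[308.07009274 254.02153463]
 [364.21647625 339.47462733]] [[289.1137922  274.23948416]
 [440.86352345 300.08231647]]
1.2 [ 0.45291018 -0.26333447  0.15425424] [ 9.96711198e-01 -8.10337029e-02 -5.71893484e-04] [ 0.40737855 -0.74066147 -0.15371033]
263 214
```

View pics/c2.png

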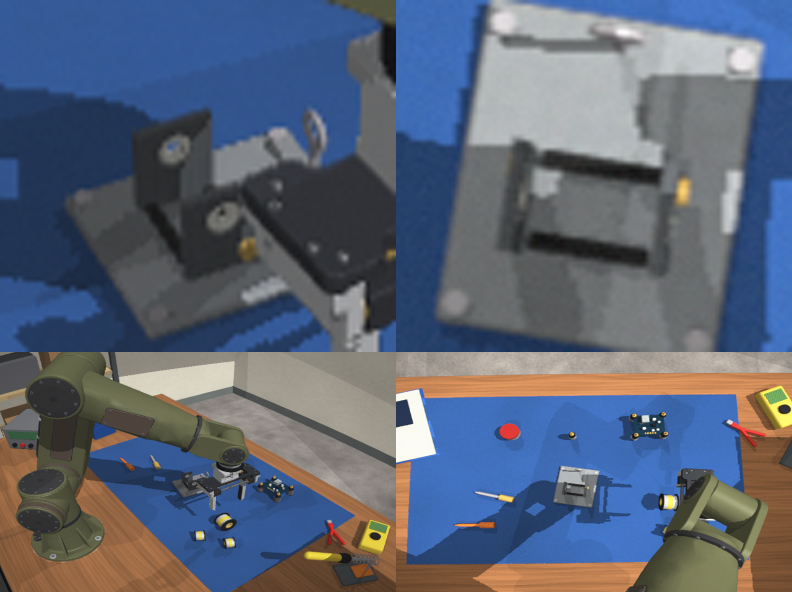

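The side crop shows both white bushes. The far (+y) one is at crop (176,150) and the near (-y) one at (222,215). There is a brass clamp screw low on the -y ear at (248,248).

```bash
python3 - <<'E'
from h import *
np.set_printoptions(precision=2,suppress=True)
i=cv2.imread("pics/s1.png")[214:294,263:353]
g=cv2.cvtColor(i,cv2.COLOR_BGR2HSV)
m=((g[...,1]<90)&(g[...,2]>120)).astype(np.uint8)
for (x,y) in((40,34),(50,49)):
    q=np.argwhere(m[y-6:y+7,x-6:x+7]);print(q.mean(0)[::-1]+[x-6,y-6],np.ptp(q,axis=0)+1)
a=np.radians(-9.7);R=np.array([[np.cos(a),-np.sin(a),0],[np.sin(a),np.cos(a),0],[0,0,1]]);c=np.array([.5025,.004,.045])
def pl(uv,y):
    o,d=ray("side",[uv]);o=R.T@(o-c);d=R.T@d[0];return (o+d*(y-o[1])/d[1])*1e3
f=lambda x,y:(263+x/4.4-.4,214+y/4.4-.4)
print("far",pl(f(175,150),.027),"near",pl(f(222,215),-.033))
b=onz("side",[f(65,203),f(150,340)],.008);print((b-c)@R*1e3)
b=onz("top",[(245+60*90/560-.4,222+490*96/597-.4)],.008);print((b-c)@R*1e3, "expect -56,58,-37")
E
```

```text
[38.5 33.5] [2 2]<stdin>:7: RuntimeWarning: Mean of empty slice.
  ret = um.true_divide(
Traceback (most recent call last):
ValueError: zero-size array to reduction operation maximum which has no identity
```

move_arm(plan=[{"translation": [0, 0, -31], "turn": [0, 0, 0], "jaw": 1}, {"translation": [0, 0, -31], "turn": [0, 0, 0], "jaw": 1}, {"translation": [0, 0, -31], "turn": [0, 0, 0], "jaw": 1}, {"translation": [0, 0, -30], "turn": [0, 0, 0], "jaw": 1}, {"translation": [0, 0, 0], "turn": [0, 0, 0], "jaw": 0.3}, {"translation": [0, 0, 0], "turn": [0, 0, 0], "jaw": 0.3}, {"translation": [0, 0, 0], "turn": [0, 0, 0], "jaw": 0.3}, {"translation": [0, 0, 0], "turn": [0, 0, 0], "jaw": 0.3}])

```text
t: 2.2
tcp_pos: [0.4533, -0.2637, 0.0323]
tool_rot: [[0.081, 0.997, 0.001], [0.997, -0.081, -0.001], [-0.001, 0.001, -1.0]]
force: [-0.0, 0.1, -0.4]
opening: 0.0574
```

```bash
cat >> h.py <<'E'
a=np.radians(-9.7);R=np.array([[np.cos(a),-np.sin(a),0],[np.sin(a),np.cos(a),0],[0,0,1]]);c=np.array([.5025,.004,.045])
def pl(uv,y):
    o,d=ray("side",[uv]);o=R.T@(o-c);d=R.T@d[0];return (o+d*(y-o[1])/d[1])*1e3
E
python3 - <<'E'
from h import *
np.set_printoptions(precision=2,suppress=True)
f=lambda x,y:(263+x/4.4-.4,214+y/4.4-.4)
print("far",pl(f(175,150),.027),"near",pl(f(222,215),-.033))
b=onz("side",[f(65,203),f(150,340)],.008);print((b-c)@R*1e3)
b=onz("top",[(245+60*90/560-.4,222+490*96/597-.4)],.008);print((b-c)@R*1e3, "expect -56,58,-37")
E
```

```text
far [-1.99 27.   -0.71] near [ -3.07 -33.     1.66]
[[-56.87  52.61 -37.  ]
 [-59.21 -63.41 -37.  ]]
[[-55.27  56.93 -37.  ]] expect -56,58,-37
```

move_arm(plan=[{"translation": [0, 0, 0], "turn": [0, 0, 0], "jaw": 0.3}, {"translation": [0, 0, 0], "turn": [0, 0, 0], "jaw": 0.3}, {"translation": [0, 0, 0], "turn": [0, 0, 0], "jaw": 0.3}, {"translation": [0, 0, 10], "turn": [0, 0, 0], "jaw": 0.3}, {"translation": [0, 0, 40], "turn": [0, 0, 0], "jaw": 0.3}, {"translation": [0, 0, 50], "turn": [0, 0, 0], "jaw": 0.3}, {"translation": [0, 0, 20], "turn": [0, 0, 0], "jaw": 0.3}, {"translation": [0, 0, 0], "turn": [0, 0, 0], "jaw": 0.3}])

```text
t: 3.2
tcp_pos: [0.4534, -0.2636, 0.1528]
tool_rot: [[0.081, 0.997, 0.002], [0.997, -0.081, -0.001], [-0.001, 0.002, -1.0]]
force: [-0.9, 0.3, -3.1]
opening: 0.0479
```

move_arm(plan=[{"translation": [8.2, 44.6, 0], "turn": [0, 0, -0.84], "jaw": 0.3}, {"translation": [8.2, 44.6, 0], "turn": [0, 0, -0.84], "jaw": 0.3}, {"translation": [8.2, 44.6, 0], "turn": [0, 0, -0.84], "jaw": 0.3}, {"translation": [8.2, 44.6, 0], "turn": [0, 0, -0.84], "jaw": 0.3}, {"translation": [8.2, 44.6, 0], "turn": [0, 0, -0.84], "jaw": 0.3}, {"translation": [8.2, 44.6, -10], "turn": [0, 0, -0.84], "jaw": 0.3}, {"translation": [0, 0, -30], "turn": [0, 0, 0], "jaw": 0.3}, {"translation": [0, 0, 0], "turn": [0, 0, 0], "jaw": 0.3}])

```text
t: 4.2
tcp_pos: [0.5005, 0.0046, 0.1087]
tool_rot: [[0.167, 0.986, -0.006], [0.986, -0.167, 0.0], [-0.001, -0.006, -1.0]]
force: [-0.5, 0.5, -3.5]
opening: 0.0474
```

```bash
python3 - <<'E'
from h import *
s=arm.sense();print(s["t"],s["tcp_pos"],s["tool_rot"][:,1],s["force"])
i=camera("side");cv2.imwrite("pics/s2.png",i);t=camera("top");cv2.imwrite("pics/t2.png",t)
P=s["tcp_pos"];ps=pix("side",[P]);pt=pix("top",[P]);print(ps,pt)
u,v=ps[0].astype(int);v+=10;a=cv2.resize(i[v-50:v+50,u-50:u+50],(400,400),interpolation=2);print(u-50,v-50)
u,v=pt[0].astype(int);b=cv2.resize(t[v-50:v+50,u-50:u+50],(400,400),interpolation=2);print(u-50,v-50)
cv2.imwrite("pics/c3.png",np.hstack([a,b]))
E
```

```text
4.2 [0.50052937 0.00463312 0.10873824] [ 0.98591815 -0.16712656 -0.00584032] [-0.45202044  0.47960395 -3.54018447]
[[306.58528173 232.84829094]] [[286.80958423 273.97117187]]
256 192
236 223
```

View pics/c3.png

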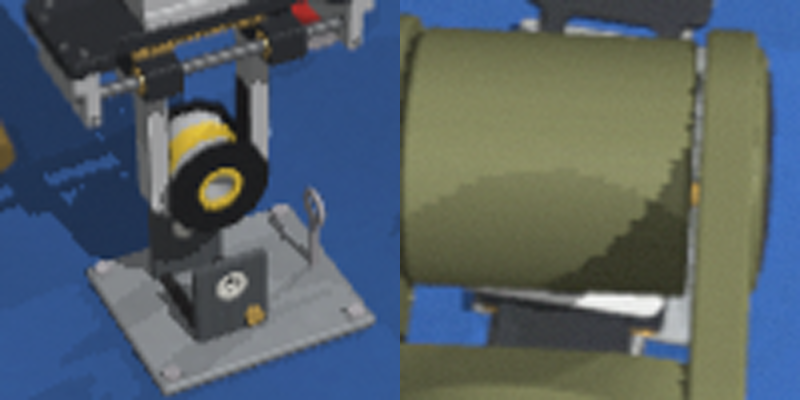

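```bash
python3 - <<'E'
from h import *
np.set_printoptions(precision=2,suppress=True)
f=lambda x,y:(256+x/4-.4,192+y/4-.4)
q=[f(90,268),f(165,392),f(375,320)]
print("seen",np.array(q)); E=[c+R@np.array(p)/1e3 for p in[(-56,58,-37),(-56,-58,-37),(80,-58,-37)]]
print("pred",pix("side",E))
P=arm.sense()["tcp_pos"]
print("rim seen",f(221,187),"pred",pix("side",[P+R@[0,-.022,-.0015]]),"d/dy 1mm",pix("side",[P+R@[0,-.021,-.0015]]))
print("near bush seen",f(231,286),"pred",pix("side",[c+R@[0,-.033,0],c+R@[.001,-.033,0]]))
E
```

```text
seen [[278.1  258.6 ]
 [296.85 289.6 ]
 [349.35 271.6 ]]
pred [[276.82 258.28]
 [296.99 288.91]
 [350.1  270.41]]
rim seen (310.85, 238.35) pred [[311.57 237.97]] d/dy 1mm [[311.38 237.71]]
near bush seen (313.35, 263.1) pred [[314.29 262.6 ]
 [314.68 262.46]]
```

move_arm(plan=[{"translation": [0, 0, 0], "turn": [0, 0, 0], "jaw": 0.3}, {"translation": [0, -1, -20], "turn": [0, 0, 0], "jaw": 0.3}, {"translation": [0, 0, -20], "turn": [0, 0, 0], "jaw": 0.3}, {"translation": [0, 0, -15], "turn": [0, 0, 0], "jaw": 0.3}, {"translation": [0, 0, -5], "turn": [0, 0, 0], "jaw": 0.3}, {"translation": [0, 0, 0], "turn": [0, 0, 0], "jaw": 0.3}, {"translation": [0, 0, 0], "turn": [0, 0, 0], "jaw": 0.3}])

```text
t: 5.18
tcp_pos: [0.5026, 0.0032, 0.0521]
tool_rot: [[0.168, 0.986, 0.001], [0.986, -0.168, -0.0], [0.0, 0.001, -1.0]]
force: [-0.1, -0.7, -2.9]
opening: 0.0476
```

move_arm(plan=[{"translation": [0, 0, -4], "turn": [0, 0, 0], "jaw": 0.3}, {"translation": [0, 0, -3], "turn": [0, 0, 0], "jaw": 0.3}, {"translation": [0, 0, -2], "turn": [0, 0, 0], "jaw": 0.3}, {"translation": [0, 0, -1], "turn": [0, 0, 0], "jaw": 0.3}, {"translation": [0, 0, 0], "turn": [0, 0, 0], "jaw": 0.3}])

```text
t: 5.8
tcp_pos: [0.5022, 0.0032, 0.0416]
tool_rot: [[0.168, 0.986, -0.0], [0.986, -0.168, 0.0], [0.0, -0.0, -1.0]]
force: [-1.4, -0.4, -1.7]
opening: 0.0479
```

move_arm(plan=[{"translation": [0, 0, -0.5], "turn": [0, 0, 0], "jaw": 0.3}, {"translation": [0, 0, -0.3], "turn": [0, 0, 0], "jaw": 0.3}, {"translation": [0, 0, 0], "turn": [0, 0, 0], "jaw": 0.3}])

```text
t: 6.18
tcp_pos: [0.5024, 0.0032, 0.0412]
tool_rot: [[0.168, 0.986, 0.0], [0.986, -0.168, -0.0], [0.0, 0.0, -1.0]]
force: [-4.8, 1.6, 8.3]
opening: 0.0476
```

move_arm(plan=[{"translation": [0, 0, 0], "turn": [0, 0, 0], "jaw": 0.7}, {"translation": [0, 0, 0], "turn": [0, 0, 0], "jaw": 0.7}, {"translation": [0, 0, 0], "turn": [0, 0, 0], "jaw": 0.7}, {"translation": [0, 0, 5], "turn": [0, 0, 0], "jaw": 0.7}, {"translation": [0, 0, 20], "turn": [0, 0, 0], "jaw": 0.7}, {"translation": [0, 0, 50], "turn": [0, 0, 0], "jaw": 0.7}, {"translation": [0, 0, 35], "turn": [0, 0, 0], "jaw": 0.7}, {"translation": [0, 0, 0], "turn": [0, 0, 0], "jaw": 0.7}])

```text
t: 7.18
tcp_pos: [0.5034, 0.0032, 0.1533]
tool_rot: [[0.168, 0.986, 0.005], [0.986, -0.168, -0.0], [0.001, 0.005, -1.0]]
force: [0.6, 0.1, -0.7]
opening: 0.0662
```

move_arm(plan=[{"translation": [-6, 41, 0], "turn": [0, 0, -1], "jaw": 0.7}, {"translation": [-6, 41, 0], "turn": [0, 0, -1], "jaw": 0.7}, {"translation": [-6, 41, 0], "turn": [0, 0, -1], "jaw": 0.7}, {"translation": [-6, 41, -15], "turn": [0, 0, -1], "jaw": 0.7}, {"translation": [-5, 40.4, -30], "turn": [0, 0, -0.9], "jaw": 0.7}, {"translation": [0, 0, -30], "turn": [0, 0, 0], "jaw": 0.7}, {"translation": [0, 0, 0], "turn": [0, 0, 0], "jaw": 0.7}])

```text
t: 8.05
tcp_pos: [0.4716, 0.2073, 0.0732]
tool_rot: [[0.251, 0.968, -0.005], [0.968, -0.251, -0.002], [-0.003, -0.004, -1.0]]
force: [0.3, 0.3, -0.6]
opening: 0.0661
```

```bash
python3 - <<'E'
from h import *
s=arm.sense();print(s["t"],s["tcp_pos"],s["tool_rot"][:,1],s["force"])
i=camera("side");cv2.imwrite("pics/s3.png",i);t=camera("top");cv2.imwrite("pics/t3.png",t)
P=s["tcp_pos"]
def cr(im,p,w,W):
    u,v=int(p[0]),int(p[1]);x,y=max(0,u-w),max(0,v-w);print(x,y);return cv2.resize(im[y:y+2*w,x:x+2*w],(W,W),interpolation=2)
ps=pix("side",[c,P]);pt=pix("top",[c,P])
o=np.hstack([cr(i,ps[0],36,400),cr(t,pt[0],36,400)])
o2=np.hstack([cr(i,ps[1],50,200),cr(t,pt[1],50,200)]);o2=np.hstack([o2,np.zeros((200,400,3),np.uint8)])
cv2.imwrite("pics/c4.png",np.vstack([o,o2]))
E
```

```text
8.05 [0.47163861 0.20730094 0.07318966] [ 0.96802009 -0.25083522 -0.00433549] [ 0.25336381  0.34509873 -0.59646815]
272 218
253 238
200 156
118 243
```

View pics/c4.png

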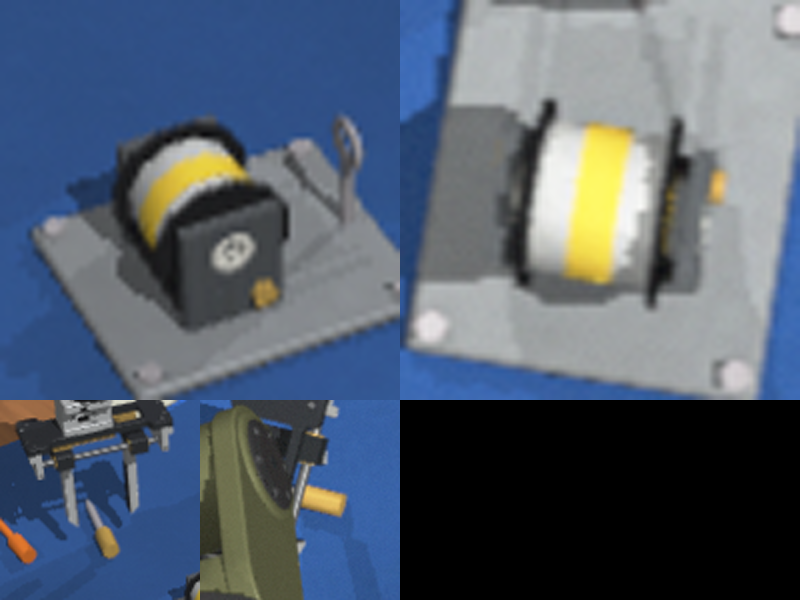

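The reel sits in the cradle between the ears (side crop around (200,190)). The near bush is at (234,252), and the brass knob is between the open fingers.

move_arm(plan=[{"translation": [0, 0, -20], "turn": [0, 0, 0], "jaw": 0.7}, {"translation": [0, 0, -20], "turn": [0, 0, 0], "jaw": 0.7}, {"translation": [0, 0, -8], "turn": [0, 0, 0], "jaw": 0.7}, {"translation": [0, 0, 0], "turn": [0, 0, 0], "jaw": 0.7}, {"translation": [0, 0, 0], "turn": [0, 0, 0], "jaw": 0.7}])

```text
t: 8.78
tcp_pos: [0.4738, 0.2077, 0.0286]
tool_rot: [[0.252, 0.968, 0.001], [0.968, -0.252, 0.0], [0.001, 0.001, -1.0]]
force: [-0.6, -0.9, 0.0]
opening: 0.0659
```

```bash
python3 - <<'E'
from h import *
np.set_printoptions(precision=2,suppress=True)
f=lambda x,y:(253+x/5.556-.4,238+y/5.556-.4)
w=onz("top",[f(310,155),f(290,290),f(112,160),f(100,285)],.061);print((w-c)@R*1e3)
E
```

```text
[[ 19.4  -31.23  16.  ]
 [-22.61 -31.56  16.  ]
 [  8.5   29.01  16.  ]
 [-30.05  26.46  16.  ]]
```

move_arm(plan=[{"translation": [0, 0, -6], "turn": [0, 0, 0], "jaw": 0.6}, {"translation": [0, 0, 0], "turn": [0, 0, 0], "jaw": 0.05}, {"translation": [0, 0, 0], "turn": [0, 0, 0], "jaw": 0.05}, {"translation": [0, 0, 0], "turn": [0, 0, 0], "jaw": 0.05}, {"translation": [0, 0, 0], "turn": [0, 0, 0], "jaw": 0.05}, {"translation": [0, 0, 0], "turn": [0, 0, 0], "jaw": 0.05}, {"translation": [0, 0, 0], "turn": [0, 0, 0], "jaw": 0.05}, {"translation": [0, 0, 0], "turn": [0, 0, 0], "jaw": 0.05}])

```text
t: 9.78
tcp_pos: [0.4733, 0.2076, 0.0217]
tool_rot: [[0.251, 0.968, 0.0], [0.968, -0.251, 0.0], [0.0, 0.0, -1.0]]
force: [-0.8, 0.4, 1.1]
opening: 0.0193
```

move_arm(plan=[{"translation": [0, 0, 10], "turn": [0, 0, 0], "jaw": 0.05}, {"translation": [0, 0, 45], "turn": [0, 0, 0], "jaw": 0.05}, {"translation": [0, 0, 50], "turn": [0, 0, 0], "jaw": 0.05}, {"translation": [0, -20, 30], "turn": [0, 0, 0.8], "jaw": 0.05}, {"translation": [0, -40, 0], "turn": [0, 0, 1], "jaw": 0.05}, {"translation": [0, -45, 0], "turn": [0, 0, 1], "jaw": 0.05}, {"translation": [0, -45, 0], "turn": [0, 0, 1], "jaw": 0.05}, {"translation": [0, -45, 0], "turn": [0, 0, 1], "jaw": 0.05}])

```text
t: 10.78
tcp_pos: [0.473, 0.0112, 0.1573]
tool_rot: [[0.169, 0.986, 0.001], [0.986, -0.169, -0.0], [0.0, 0.001, -1.0]]
force: [0.5, -0.6, -1.2]
opening: 0.0194
```

move_arm(plan=[{"translation": [0, -45, 0], "turn": [0, 0, 0], "jaw": 0.05}, {"translation": [0, -45, 0], "turn": [0, 0, 0], "jaw": 0.05}, {"translation": [2, -40, 0], "turn": [0, 0, 0], "jaw": 0.05}, {"translation": [1, -20, -20], "turn": [0, 0, 0], "jaw": 0.05}, {"translation": [0, 0, -40], "turn": [0, 0, 0], "jaw": 0.05}, {"translation": [0, 0, -30], "turn": [0, 0, 0], "jaw": 0.05}, {"translation": [0, 0, -8], "turn": [0, 0, 0], "jaw": 0.05}, {"translation": [0, 0, 0], "turn": [0, 0, 0], "jaw": 0.05}])

```text
t: 11.78
tcp_pos: [0.4765, -0.1374, 0.0593]
tool_rot: [[0.169, 0.986, 0.0], [0.986, -0.169, -0.0], [-0.0, 0.0, -1.0]]
force: [-0.0, 0.7, -0.9]
opening: 0.0199
```

```bash
python3 - <<'E'
from h import *
np.set_printoptions(precision=4,suppress=True)
i=camera("side");cv2.imwrite("pics/s4.png",i);t=camera("top");cv2.imwrite("pics/t4.png",t)
s=arm.sense();print(s["t"],s["tcp_pos"],s["tool_rot"],s["force"],s["opening"])
P=s["tcp_pos"];print((P-c)@R*1e3)
N=P+R@[0,.096,-.0117]
print("nose pred",pix("side",[N]),pix("top",[N]))
def cr(im,p,w,W):
    u,v=int(p[0]),int(p[1]);x,y=max(0,u-w),max(0,v-w);print(x,y);return cv2.resize(im[y:y+2*w,x:x+2*w],(W,W),interpolation=2)
cv2.imwrite("pics/c5.png",np.hstack([cr(i,pix("side",[N])[0],36,400),cr(t,pix("top",[N])[0],36,400)]))
E
```

```text
11.875 [ 0.4769 -0.1375  0.06  ] [[ 0.1694  0.9855  0.0018]
 [ 0.9855 -0.1694 -0.0007]
 [-0.0004  0.0019 -1.    ]] [ 0.2593 -0.0677 -1.6888] 0.01964204943070803
[  -1.4038 -143.8257   14.981 ]
nose pred [[316.5692 265.6572]] [[316.0676 279.1837]]
280 229
280 243
```

View pics/c5.png

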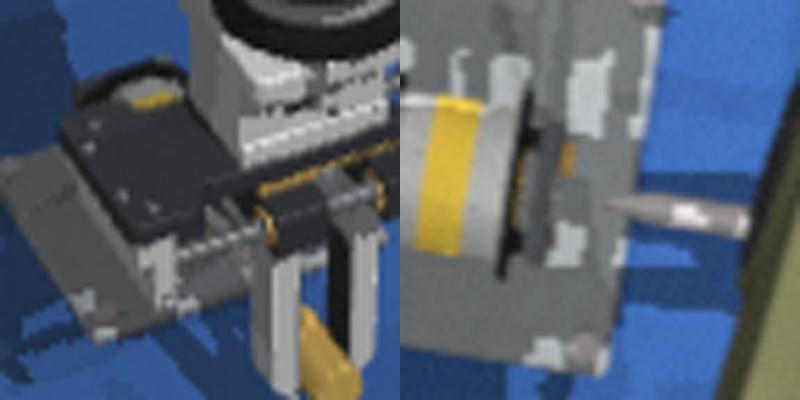

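In the top crop the nose is at (612,203). The ear's outer edge runs from (565,125) to (545,262), and the rod's line meets the middle of the ear. In the side view the gripper hides the nose.

```bash
python3 - <<'E'
from h import *
np.set_printoptions(precision=2,suppress=True)
f=lambda x,y:(280+(x-400)/5.556-.4,243+y/5.556-.4)
w=(onz("top",[f(612,203),f(640,207),f(745,222)],.048)-c)@R*1e3;print(w,np.degrees(np.arctan2(*(w[0]-w[2])[:2])))
w=(onz("top",[f(565,125),f(545,262)],.061)-c)@R*1e3;print(w)
E
```

```text
[[ -0.87 -50.72   3.  ]
 [ -0.76 -59.56   3.  ]
 [ -0.37 -92.74   3.  ]] -0.6753381595411313
[[ 20.32 -32.65  16.  ]
 [-22.3  -33.07  16.  ]]
```

move_arm(plan=[{"translation": [0, 0, -2.5], "turn": [0, 0, 0], "jaw": 0.05}, {"translation": [0, 0, 0], "turn": [0, 0, 0], "jaw": 0.05}, {"translation": [0, 0, 0], "turn": [0, 0, 0], "jaw": 0.05}])

```text
t: 12.25
tcp_pos: [0.4763, -0.1374, 0.0563]
tool_rot: [[0.17, 0.986, 0.0], [0.986, -0.17, -0.0], [-0.0, 0.0, -1.0]]
force: [-0.1, 0.3, -1.6]
opening: 0.0197
```

move_arm(plan=[{"translation": [1.35, 7.9, 0], "turn": [0, 0, 0], "jaw": 0.05}, {"translation": [1.0, 5.9, 0], "turn": [0, 0, 0], "jaw": 0.05}, {"translation": [0.2, 1.2, 0], "turn": [0, 0, 0], "jaw": 0.05}, {"translation": [0.2, 1.2, 0], "turn": [0, 0, 0], "jaw": 0.05}, {"translation": [0.2, 1.2, 0], "turn": [0, 0, 0], "jaw": 0.05}, {"translation": [0.2, 1.2, 0], "turn": [0, 0, 0], "jaw": 0.05}, {"translation": [0, 0, 0], "turn": [0, 0, 0], "jaw": 0.05}])

```text
t: 13.12
tcp_pos: [0.4794, -0.1188, 0.0561]
tool_rot: [[0.17, 0.986, -0.0], [0.986, -0.17, 0.0], [0.0, -0.0, -1.0]]
force: [0.4, 0.4, -1.9]
opening: 0.0196
```

move_arm(plan=[{"translation": [0.2, 1.2, 0], "turn": [0, 0, 0], "jaw": 0.05}, {"translation": [0.2, 1.2, 0], "turn": [0, 0, 0], "jaw": 0.05}, {"translation": [0.2, 1.2, 0], "turn": [0, 0, 0], "jaw": 0.05}, {"translation": [0.2, 1.2, 0], "turn": [0, 0, 0], "jaw": 0.05}, {"translation": [0, 0, 0], "turn": [0, 0, 0], "jaw": 0.05}])

```text
t: 13.75
tcp_pos: [0.4802, -0.1139, 0.0561]
tool_rot: [[0.17, 0.986, -0.0], [0.986, -0.17, 0.0], [0.0, -0.0, -1.0]]
force: [0.6, 0.2, -1.8]
opening: 0.0198
```

move_arm(plan=[{"translation": [0.17, 1, 0], "turn": [0, 0, 0], "jaw": 0.05}, {"translation": [0.17, 1, 0], "turn": [0, 0, 0], "jaw": 0.05}, {"translation": [0.17, 1, 0], "turn": [0, 0, 0], "jaw": 0.05}, {"translation": [0.17, 1, 0], "turn": [0, 0, 0], "jaw": 0.05}, {"translation": [0, 0, 0], "turn": [0, 0, 0], "jaw": 0.05}])

```text
t: 14.38
tcp_pos: [0.4809, -0.1099, 0.0561]
tool_rot: [[0.17, 0.986, -0.0], [0.986, -0.17, -0.0], [-0.0, -0.0, -1.0]]
force: [-0.6, -0.2, -1.3]
opening: 0.0198
```

move_arm(plan=[{"translation": [0.17, 1, 0], "turn": [0, 0, 0], "jaw": 0.05}, {"translation": [0.17, 1, 0], "turn": [0, 0, 0], "jaw": 0.05}, {"translation": [0.17, 1, 0], "turn": [0, 0, 0], "jaw": 0.05}, {"translation": [0.17, 1, 0], "turn": [0, 0, 0], "jaw": 0.05}, {"translation": [0, 0, 0], "turn": [0, 0, 0], "jaw": 0.05}])

```text
t: 15.0
tcp_pos: [0.4816, -0.1059, 0.0561]
tool_rot: [[0.17, 0.986, 0.0], [0.986, -0.17, 0.0], [0.0, 0.0, -1.0]]
force: [0.5, 0.2, -0.7]
opening: 0.0193
```

move_arm(plan=[{"translation": [0.17, 1, 0], "turn": [0, 0, 0], "jaw": 0.05}, {"translation": [0.17, 1, 0], "turn": [0, 0, 0], "jaw": 0.05}, {"translation": [0.17, 1, 0], "turn": [0, 0, 0], "jaw": 0.05}, {"translation": [0, 0, 0], "turn": [0, 0, 0], "jaw": 0.05}])

```text
t: 15.5
tcp_pos: [0.482, -0.1029, 0.0561]
tool_rot: [[0.17, 0.986, -0.0], [0.986, -0.17, 0.0], [0.0, -0.0, -1.0]]
force: [1.8, -0.4, -1.0]
opening: 0.0194
```

move_arm(plan=[{"translation": [0.4, 0, 0], "turn": [0, 0, 0], "jaw": 0.05}, {"translation": [0.17, 1, 0], "turn": [0, 0, 0], "jaw": 0.05}, {"translation": [0.17, 1, 0], "turn": [0, 0, 0], "jaw": 0.05}, {"translation": [0.17, 1, 0], "turn": [0, 0, 0], "jaw": 0.05}, {"translation": [0, 0, 0], "turn": [0, 0, 0], "jaw": 0.05}])

```text
t: 16.12
tcp_pos: [0.483, -0.0999, 0.0561]
tool_rot: [[0.17, 0.986, -0.0], [0.986, -0.17, 0.0], [0.0, -0.0, -1.0]]
force: [-0.0, 0.1, -1.5]
opening: 0.0197
```

move_arm(plan=[{"translation": [0.25, 1.5, 0], "turn": [0, 0, 0], "jaw": 0.05}, {"translation": [0.25, 1.5, 0], "turn": [0, 0, 0], "jaw": 0.05}, {"translation": [0.25, 1.5, 0], "turn": [0, 0, 0], "jaw": 0.05}, {"translation": [0.25, 1.5, 0], "turn": [0, 0, 0], "jaw": 0.05}, {"translation": [0, 0, 0], "turn": [0, 0, 0], "jaw": 0.05}])

```text
t: 16.75
tcp_pos: [0.484, -0.0939, 0.0562]
tool_rot: [[0.169, 0.986, 0.0], [0.986, -0.169, 0.0], [0.0, 0.0, -1.0]]
force: [0.6, 0.1, -1.6]
opening: 0.0194
```

move_arm(plan=[{"translation": [0.25, 1.5, 0], "turn": [0, 0, 0], "jaw": 0.05}, {"translation": [0.25, 1.5, 0], "turn": [0, 0, 0], "jaw": 0.05}, {"translation": [0.25, 1.5, 0], "turn": [0, 0, 0], "jaw": 0.05}, {"translation": [0.25, 1.5, 0], "turn": [0, 0, 0], "jaw": 0.05}, {"translation": [0.25, 1.5, 0], "turn": [0, 0, 0], "jaw": 0.05}, {"translation": [0, 0, 0], "turn": [0, 0, 0], "jaw": 0.05}])

```text
t: 17.5
tcp_pos: [0.4852, -0.0864, 0.0561]
tool_rot: [[0.17, 0.986, -0.0], [0.986, -0.17, -0.0], [-0.0, -0.0, -1.0]]
force: [-0.5, 0.7, -2.1]
opening: 0.0195
```

move_arm(plan=[{"translation": [0.25, 1.5, 0], "turn": [0, 0, 0], "jaw": 0.05}, {"translation": [0.25, 1.5, 0], "turn": [0, 0, 0], "jaw": 0.05}, {"translation": [0.25, 1.5, 0], "turn": [0, 0, 0], "jaw": 0.05}, {"translation": [0.25, 1.5, 0], "turn": [0, 0, 0], "jaw": 0.05}, {"translation": [0.25, 1.5, 0], "turn": [0, 0, 0], "jaw": 0.05}, {"translation": [0.25, 1.5, 0], "turn": [0, 0, 0], "jaw": 0.05}, {"translation": [0, 0, 0], "turn": [0, 0, 0], "jaw": 0.05}])

```text
t: 18.38
tcp_pos: [0.4867, -0.0774, 0.0562]
tool_rot: [[0.169, 0.986, 0.0], [0.986, -0.169, -0.0], [-0.0, 0.0, -1.0]]
force: [0.3, 0.4, -1.7]
opening: 0.0197
```

```bash
python3 - <<'E'
from h import *
np.set_printoptions(precision=3,suppress=True)
i=camera("side");cv2.imwrite("pics/s6.png",i);t=camera("top");cv2.imwrite("pics/t6.png",t)
s=arm.sense();print(s["t"],(s["tcp_pos"]-c)@R*1e3,s["force"],s["moment"])
p=pix("side",[c])[0].astype(int);q=pix("top",[c])[0].astype(int)
g=lambda im,p:cv2.resize(im[p[1]-36:p[1]+36,p[0]-36:p[0]+36],(400,400),interpolation=2)
print(p-36,q-36);cv2.imwrite("pics/c6.png",np.hstack([g(i,p),g(t,q)]))
E
```

```text
18.475 [ -1.815 -82.991  11.158] [ 0.416  0.731 -1.6  ] [-0.079 -0.064  0.021]
[272 218] [253 238]
```

View pics/c6.png

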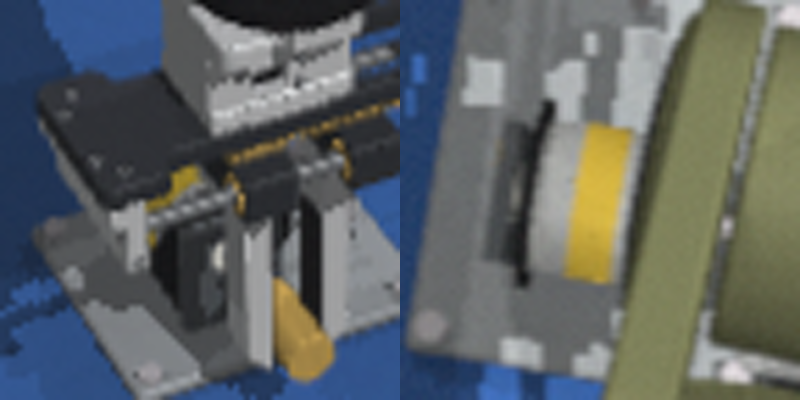

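The axle is well inside the near ear and the hub, and the reel is undisturbed. The far ear's outer edge in the top crop runs from about (507,122) to (485,262).

```bash
python3 - <<'E'
from h import *
np.set_printoptions(precision=2,suppress=True)
f=lambda x,y:(253+(x-400)/5.556-.4,238+y/5.556-.4)
w=(onz("top",[f(507,122),f(485,262),f(527,122),f(510,262)],.061)-c)@R*1e3;print(w)
E
```

```text
[[ 19.87  32.44  16.  ]
 [-23.8   32.17  16.  ]
 [ 20.82  26.32  16.  ]
 [-22.61  24.56  16.  ]]
```

move_arm(plan=[{"translation": [0.25, 1.5, 0], "turn": [0, 0, 0], "jaw": 0.05}, {"translation": [0.25, 1.5, 0], "turn": [0, 0, 0], "jaw": 0.05}, {"translation": [0.25, 1.5, 0], "turn": [0, 0, 0], "jaw": 0.05}, {"translation": [0.25, 1.5, 0], "turn": [0, 0, 0], "jaw": 0.05}, {"translation": [0.25, 1.5, 0], "turn": [0, 0, 0], "jaw": 0.05}, {"translation": [0.25, 1.5, 0], "turn": [0, 0, 0], "jaw": 0.05}, {"translation": [0.17, 1, 0], "turn": [0, 0, 0], "jaw": 0.05}, {"translation": [0, 0, 0], "turn": [0, 0, 0], "jaw": 0.05}])

```text
t: 19.48
tcp_pos: [0.4884, -0.0674, 0.0561]
tool_rot: [[0.17, 0.986, 0.0], [0.986, -0.17, 0.0], [0.0, 0.0, -1.0]]
force: [-0.5, 0.9, -1.3]
opening: 0.0196
```

move_arm(plan=[{"translation": [0.17, 1, 0], "turn": [0, 0, 0], "jaw": 0.05}, {"translation": [0.17, 1, 0], "turn": [0, 0, 0], "jaw": 0.05}, {"translation": [0.17, 1, 0], "turn": [0, 0, 0], "jaw": 0.05}, {"translation": [0.17, 1, 0], "turn": [0, 0, 0], "jaw": 0.05}, {"translation": [0.12, 0.7, 0], "turn": [0, 0, 0], "jaw": 0.05}, {"translation": [0, 0, 0], "turn": [0, 0, 0], "jaw": 0.05}])

```text
t: 20.23
tcp_pos: [0.4892, -0.0627, 0.0562]
tool_rot: [[0.17, 0.986, 0.0], [0.986, -0.17, 0.0], [0.0, 0.0, -1.0]]
force: [-0.6, -0.4, -1.7]
opening: 0.0196
```

move_arm(plan=[{"translation": [0.1, 0.6, 0], "turn": [0, 0, 0], "jaw": 0.05}, {"translation": [0.1, 0.6, 0], "turn": [0, 0, 0], "jaw": 0.05}, {"translation": [0, 0, 0], "turn": [0, 0, 0], "jaw": 0.05}])

```text
t: 20.6
tcp_pos: [0.4894, -0.0615, 0.0561]
tool_rot: [[0.17, 0.986, -0.0], [0.986, -0.17, 0.0], [0.0, -0.0, -1.0]]
force: [-0.3, 0.1, -1.2]
opening: 0.0195
```

move_arm(plan=[{"translation": [0.1, 0.6, 0], "turn": [0, 0, 0], "jaw": 0.05}, {"translation": [0.1, 0.6, 0], "turn": [0, 0, 0], "jaw": 0.05}, {"translation": [0, 0, 0], "turn": [0, 0, 0], "jaw": 0.05}])

```text
t: 20.98
tcp_pos: [0.4896, -0.0603, 0.0561]
tool_rot: [[0.17, 0.986, 0.0], [0.986, -0.17, 0.0], [0.0, 0.0, -1.0]]
force: [0.4, 0.9, -1.6]
opening: 0.0195
```

move_arm(plan=[{"translation": [0.1, 0.6, 0], "turn": [0, 0, 0], "jaw": 0.05}, {"translation": [0.1, 0.6, 0], "turn": [0, 0, 0], "jaw": 0.05}, {"translation": [0, 0, 0], "turn": [0, 0, 0], "jaw": 0.05}])

```text
t: 21.35
tcp_pos: [0.4898, -0.0591, 0.0562]
tool_rot: [[0.17, 0.986, 0.0], [0.986, -0.17, 0.0], [0.0, 0.0, -1.0]]
force: [0.3, -0.0, -1.5]
opening: 0.0195
```

move_arm(plan=[{"translation": [0.1, 0.6, 0], "turn": [0, 0, 0], "jaw": 0.05}, {"translation": [0.1, 0.6, 0], "turn": [0, 0, 0], "jaw": 0.05}, {"translation": [0, 0, 0], "turn": [0, 0, 0], "jaw": 0.05}])

```text
t: 21.72
tcp_pos: [0.49, -0.058, 0.0561]
tool_rot: [[0.17, 0.986, -0.0], [0.986, -0.17, 0.0], [0.0, -0.0, -1.0]]
force: [-0.2, -0.3, -2.1]
opening: 0.0194
```

move_arm(plan=[{"translation": [0.13, 0.8, 0], "turn": [0, 0, 0], "jaw": 0.05}, {"translation": [0.13, 0.8, 0], "turn": [0, 0, 0], "jaw": 0.05}, {"translation": [0.13, 0.8, 0], "turn": [0, 0, 0], "jaw": 0.05}, {"translation": [0, 0, 0], "turn": [0, 0, 0], "jaw": 0.05}])

```text
t: 22.22
tcp_pos: [0.4904, -0.0555, 0.0561]
tool_rot: [[0.17, 0.986, -0.0], [0.986, -0.17, 0.0], [0.0, -0.0, -1.0]]
force: [0.6, -0.4, -1.0]
opening: 0.0198
```

move_arm(plan=[{"translation": [0.1, 0.6, 0], "turn": [0, 0, 0], "jaw": 0.05}, {"translation": [0.1, 0.6, 0], "turn": [0, 0, 0], "jaw": 0.05}, {"translation": [0, 0, 0], "turn": [0, 0, 0], "jaw": 0.05}])

```text
t: 22.6
tcp_pos: [0.4906, -0.0544, 0.0561]
tool_rot: [[0.17, 0.986, -0.0], [0.986, -0.17, 0.0], [0.0, -0.0, -1.0]]
force: [-0.6, 0.9, -1.9]
opening: 0.0196
```

move_arm(plan=[{"translation": [0.1, 0.6, 0], "turn": [0, 0, 0], "jaw": 0.05}, {"translation": [0.1, 0.6, 0], "turn": [0, 0, 0], "jaw": 0.05}, {"translation": [0, 0, 0], "turn": [0, 0, 0], "jaw": 0.05}])

```text
t: 22.98
tcp_pos: [0.4908, -0.0531, 0.0561]
tool_rot: [[0.17, 0.986, -0.0], [0.986, -0.17, 0.0], [0.0, -0.0, -1.0]]
force: [-0.2, 0.8, -1.6]
opening: 0.0196
```

move_arm(plan=[{"translation": [0.1, 0.6, 0], "turn": [0, 0, 0], "jaw": 0.05}, {"translation": [0.1, 0.6, 0], "turn": [0, 0, 0], "jaw": 0.05}, {"translation": [0, 0, 0], "turn": [0, 0, 0], "jaw": 0.05}])

```text
t: 23.35
tcp_pos: [0.491, -0.0519, 0.0562]
tool_rot: [[0.17, 0.986, 0.0], [0.986, -0.17, 0.0], [0.0, 0.0, -1.0]]
force: [-0.5, -0.1, -1.4]
opening: 0.0194
```

move_arm(plan=[{"translation": [0.1, 0.6, 0], "turn": [0, 0, 0], "jaw": 0.05}, {"translation": [0.1, 0.6, 0], "turn": [0, 0, 0], "jaw": 0.05}, {"translation": [0, 0, 0], "turn": [0, 0, 0], "jaw": 0.05}])

```text
t: 23.72
tcp_pos: [0.4912, -0.0508, 0.0561]
tool_rot: [[0.17, 0.986, 0.0], [0.986, -0.17, -0.0], [-0.0, 0.0, -1.0]]
force: [-0.3, 0.0, -2.0]
opening: 0.0195
```

move_arm(plan=[{"translation": [0.1, 0.6, 0], "turn": [0, 0, 0], "jaw": 0.05}, {"translation": [0.1, 0.6, 0], "turn": [0, 0, 0], "jaw": 0.05}, {"translation": [0, 0, 0], "turn": [0, 0, 0], "jaw": 0.05}])

```text
t: 24.1
tcp_pos: [0.4914, -0.0496, 0.0562]
tool_rot: [[0.17, 0.986, 0.0], [0.986, -0.17, 0.0], [0.0, 0.0, -1.0]]
force: [0.4, -0.2, -2.1]
opening: 0.0197
```

move_arm(plan=[{"translation": [0.1, 0.6, 0], "turn": [0, 0, 0], "jaw": 0.05}, {"translation": [0.1, 0.6, 0], "turn": [0, 0, 0], "jaw": 0.05}, {"translation": [0, 0, 0], "turn": [0, 0, 0], "jaw": 0.05}])

```text
t: 24.48
tcp_pos: [0.4916, -0.0484, 0.0561]
tool_rot: [[0.17, 0.986, 0.0], [0.986, -0.17, 0.0], [0.0, 0.0, -1.0]]
force: [-1.4, -0.3, -2.3]
opening: 0.0195
```

move_arm(plan=[{"translation": [0.1, 0.6, 0], "turn": [0, 0, 0], "jaw": 0.05}, {"translation": [0.1, 0.5, 0], "turn": [0, 0, 0], "jaw": 0.05}, {"translation": [0, 0, 0], "turn": [0, 0, 0], "jaw": 0.05}])

```text
t: 24.85
tcp_pos: [0.4918, -0.0473, 0.0562]
tool_rot: [[0.17, 0.986, 0.0], [0.986, -0.17, 0.0], [0.0, 0.0, -1.0]]
force: [-0.4, 0.2, -1.7]
opening: 0.0193
```

move_arm(plan=[{"translation": [0.1, 0.5, 0], "turn": [0, 0, 0], "jaw": 0.05}, {"translation": [0, 0, 0], "turn": [0, 0, 0], "jaw": 0.05}])

```text
t: 25.1
tcp_pos: [0.4919, -0.0468, 0.0561]
tool_rot: [[0.17, 0.986, 0.0], [0.986, -0.17, 0.0], [0.0, 0.0, -1.0]]
force: [-0.3, 1.0, -1.5]
opening: 0.0198
```

move_arm(plan=[{"translation": [0.1, 0.5, 0], "turn": [0, 0, 0], "jaw": 0.05}, {"translation": [0, 0, 0], "turn": [0, 0, 0], "jaw": 0.05}])

```text
t: 25.35
tcp_pos: [0.492, -0.0465, 0.0562]
tool_rot: [[0.17, 0.986, -0.0], [0.986, -0.17, -0.0], [-0.0, 0.0, -1.0]]
force: [-1.3, -4.1, -1.3]
opening: 0.02
```

move_arm(plan=[{"translation": [0.08, 0.4, 0], "turn": [0, 0, 0], "jaw": 0.05}, {"translation": [0, 0, 0], "turn": [0, 0, 0], "jaw": 0.05}])

```text
t: 25.6
tcp_pos: [0.492, -0.0463, 0.0563]
tool_rot: [[0.17, 0.986, -0.0], [0.986, -0.17, -0.001], [-0.001, 0.0, -1.0]]
force: [-1.9, -6.0, 1.8]
opening: 0.0195
```

```bash
python3 - <<'E'
from h import *
np.set_printoptions(precision=3,suppress=True)
i=camera("side");cv2.imwrite("pics/s7.png",i);t=camera("top");cv2.imwrite("pics/t7.png",t)
s=arm.sense();print(s["t"],(s["tcp_pos"]-c)@R*1e3,s["force"]@R,s["moment"]@R)
p=pix("side",[c+R@[0,-.05,0]])[0].astype(int);q=pix("top",[c+R@[0,.03,0]])[0].astype(int)
g=lambda im,p:cv2.resize(im[p[1]-30:p[1]+30,p[0]-30:p[0]+30],(400,400),interpolation=2)
print(p-30,q-30,pix("top",[c+R@[-.0018,.043,0],c+R@[-.0018,.033,0]]));cv2.imwrite("pics/c7.png",np.hstack([g(i,p),g(t,q)]))
E
```

```text
25.7 [ -1.837 -51.387  11.256] [-1.441 -6.439  0.74 ] [-1.206  0.101  0.026]
[287 237] [242 241] [[264.649 271.482]
 [270.297 272.36 ]]
```

View pics/c7.png

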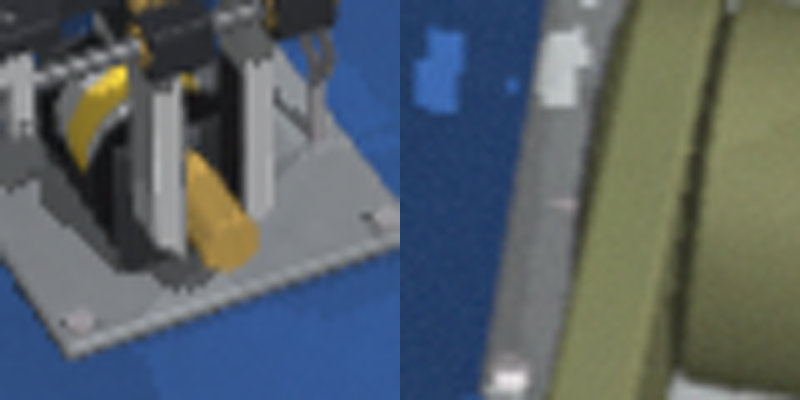

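move_arm(plan=[{"translation": [0, 0, 0.3], "turn": [0, 0, 0], "jaw": 0.05}, {"translation": [0, 0, 0], "turn": [0, 0, 0], "jaw": 0.05}])

```text
t: 25.95
tcp_pos: [0.492, -0.0463, 0.0564]
tool_rot: [[0.17, 0.986, -0.0], [0.986, -0.17, -0.001], [-0.001, -0.0, -1.0]]
force: [-0.7, -5.3, -0.8]
opening: 0.0199
```

move_arm(plan=[{"translation": [-0.3, 0, 0], "turn": [0, 0, 0], "jaw": 0.05}, {"translation": [0, 0, 0], "turn": [0, 0, 0], "jaw": 0.05}])

```text
t: 26.2
tcp_pos: [0.4919, -0.0462, 0.0564]
tool_rot: [[0.17, 0.985, 0.0], [0.985, -0.17, -0.001], [-0.0, 0.0, -1.0]]
force: [0.3, -4.8, -1.2]
opening: 0.0198
```

move_arm(plan=[{"translation": [0.07, 0.3, 0], "turn": [0, 0, 0], "jaw": 0.05}, {"translation": [0, 0, 0], "turn": [0, 0, 0], "jaw": 0.05}])

```text
t: 26.45
tcp_pos: [0.4919, -0.0461, 0.0565]
tool_rot: [[0.17, 0.986, 0.0], [0.986, -0.17, -0.001], [-0.001, 0.0, -1.0]]
force: [-0.9, -7.6, -1.0]
opening: 0.0195
```

move_arm(plan=[{"translation": [0, 0, 0], "turn": [0, 0, 0], "jaw": 0.5}, {"translation": [0, 0, 0], "turn": [0, 0, 0], "jaw": 0.5}, {"translation": [0, 0, 0], "turn": [0, 0, 0], "jaw": 0.5}, {"translation": [0, 0, 0], "turn": [0, 0, 0], "jaw": 0.5}, {"translation": [0, 0, 10], "turn": [0, 0, 0], "jaw": 0.5}, {"translation": [0, 0, 30], "turn": [0, 0, 0], "jaw": 0.5}, {"translation": [0, -20, 50], "turn": [0, 0, 0], "jaw": 0.5}, {"translation": [0, -40, 30], "turn": [0, 0, 0], "jaw": 0.5}])

```text
t: 27.45
tcp_pos: [0.4923, -0.1056, 0.1796]
tool_rot: [[0.168, 0.986, 0.003], [0.986, -0.168, -0.001], [-0.0, 0.003, -1.0]]
force: [0.7, -0.1, -1.3]
opening: 0.0469
```

move_arm(plan=[{"translation": [-20, -50, 20], "turn": [0, 0, 0], "jaw": 0.5}, {"translation": [-20, -50, 20], "turn": [0, 0, 0], "jaw": 0.5}, {"translation": [-20, -50, 20], "turn": [0, 0, 0], "jaw": 0.5}, {"translation": [-20, -50, 0], "turn": [0, 0, 0], "jaw": 0.5}, {"translation": [-20, -50, 0], "turn": [0, 0, 0], "jaw": 0.5}, {"translation": [-20, -50, 0], "turn": [0, 0, 0], "jaw": 0.5}, {"translation": [0, 0, 0], "turn": [0, 0, 0], "jaw": 0.5}])

```text
t: 28.32
tcp_pos: [0.3702, -0.408, 0.2367]
tool_rot: [[0.173, 0.985, -0.0], [0.985, -0.173, -0.0], [-0.0, -0.0, -1.0]]
force: [0.1, 0.9, -0.3]
opening: 0.0469
```

```bash
python3 - <<'E'
from h import *
i=camera("side");cv2.imwrite("pics/s8.png",i);t=camera("top");cv2.imwrite("pics/t8.png",t)
s=arm.sense();print(s["t"],s["tcp_pos"],s["force"])
p=pix("side",[c])[0].astype(int);q=pix("top",[c])[0].astype(int)
g=lambda im,p:cv2.resize(im[p[1]-36:p[1]+36,p[0]-36:p[0]+36],(400,400),interpolation=2)
o=np.hstack([g(i,p),g(t,q)]);print(p-36,q-36)
print("pred top nose, shoulder, knob end",pix("top",[c+R@[-.0018,.043,0],c+R@[-.0018,-.033,0],c+R@[-.0018,-.073,.0]]))
print("pred side knob end",pix("side",[c+R@[-.0018,-.033,0],c+R@[-.0018,-.073,0]]))
cv2.imwrite("pics/c8.png",np.vstack([o,cv2.resize(t,(800,600))[50:250]]))
E
```

```text
28.425 [ 0.37167374 -0.40550999  0.23676099] [ 0.82315631 -0.52435868  0.20430727]
[272 218] [253 238]
pred top nose, shoulder, knob end [[264.64918414 271.48167453]
 [307.62843321 278.15916854]
 [330.29179434 281.67297505]]
pred side knob end [[313.57188098 262.83547425]
 [321.37960807 273.62523424]]
```

View pics/c8.png

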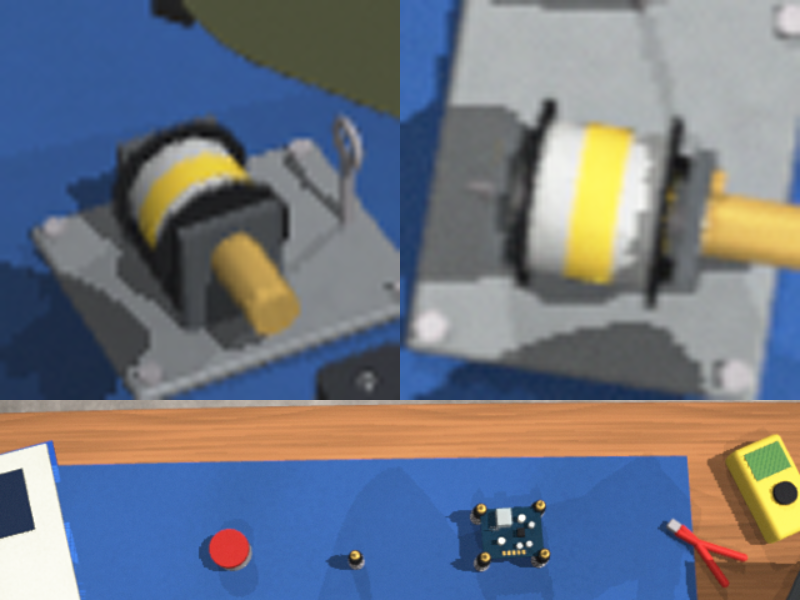

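The knob is flush against the -y ear: it starts at top crop x≈705, and no steel shows. The nose shows beyond the far ear at (480,187), and the board, tin and foot are unmoved. One last numeric check of the knob end, then I hand in.

```bash
python3 - <<'E'
from h import *
t=cv2.imread("pics/t8.png");h=cv2.cvtColor(t,cv2.COLOR_BGR2HSV)
m=((h[...,0]>8)&(h[...,0]<35)&(h[...,1]>80)).astype(np.uint8);m[:,:306]=0;m[:,345:]=0;m[:265]=0;m[300:]=0
x=np.where(m.any(0))[0];print("knob cols",x.min(),x.max(),"rows at end",np.where(m[:,x.max()-3])[0][[0,-1]])
v=np.where(m[:,x.max()-4])[0].mean();w=(onz("top",[(x.max()+.5,v)],.05)-c)@R*1e3;print("knob end y (home -73)",w)
s=arm.sense();print(s["t"],s["force"])
E
```

```text
knob cols 307 330 rows at end [276 286]
knob end y (home -73) [[  0.12229583 -72.91340155   5.        ]]
28.425 [ 0.82315631 -0.52435868  0.20430727]
```

```bash
python3 -c "
from rig import arm
print(arm.finish_job())"
```

```text
the job is handed in; nothing more can be done
None
```

I set the large reel down in the cradle and let go. I then took the axle by its brass knob, threaded it through from the −y side until it stopped, and let go. I handed the job in at 28.4 s of the 72 s allowed.

- **Forces:** These are readings at the end of each move, so peaks in between were not seen. Setting the reel down read about 11 N (limit 40 N). The axle ran at under about 2.5 N until it stopped, and at the stop the push was at most 7.6 N (limit 12 N).
- **Fully home:** The stop was firm, with almost no sideways force. In the last picture the knob is flush with the ear. Its outer end measures y = −72.9 mm, against −73 mm when home. The nose, measured just before I let go, was where it should be when home, 10 mm out of the far ear.
- **Other things:** The board, tin and foot look unmoved, and the gripper was clear of everything.
- **What disagreed:** The ears' x offset came out between −1 and −3 mm depending on the camera view. The axle ran freely, with one 0.4 mm shift by feel. I found no failed checks.

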